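# Torque check of sample jar caps

### The job

Check the caps of the three clamped sample jars by turning each clockwise, slowly and with care, to 0.2 N m and letting go: the two sound caps reach that after a few degrees and must not be tightened further, while the loose one runs on with hardly any resistance, so carry that one round to 25 degrees, at most 40. Only after all three caps have been tried, move the red flag pin from its stand to the socket beside the loose jar, put it in gently until it is fully home and let go. Disturb nothing else, and never turn a cap anticlockwise.

Things in the scene. Friction and masses are not known exactly. Their poses are not given: they have to be found in the camera images.
- jar_a: One of three like jars: white, 68 mm wide, clamped on a fixed plate (x -45 to +105 mm, 90 mm wide). Origin on its axis at the bench top. Blue cap, flat top face 92 mm above the bench, with a white grip bar 50 mm along the jar's x at the start, 13 mm thick, top 118 mm above the bench. On the +x side, 83 mm from the axis, a fixed grey block 36 mm square, 34 mm high, with the flag socket.
- grip_a (a point): Point on the axis of the cap of jar_a, 114 mm above the bench and 22 mm above the cap's upper face: put the TCP here to grip the bar. The bar is along this frame's x, z up; it turns with the cap.
- cap_a (a joint): Rotation of the cap of jar_a, rad, 0 at the start, growing clockwise from above. A sound cap winds up like a spring of 2 N m per rad (plus 0.08 N m friction, and 0.04 for each 0.1 rad/s): 0.2 N m at about 0.1 rad; overtightened past 0.24 rad, dead stop at 0.3 rad; let go, it eases back to about 0.04 rad. The loose cap (any one of the three) turns with about 0.05 N m and stays where it is left.
- socket_a (a point): Centre of the mouth of the flag socket of jar_a, on top of its grey block, 34 mm above the bench; z up. The hole is upright, round, 22 mm in diameter and 31 mm deep.
- jar_b: One of three like jars: white, 68 mm wide, clamped on a fixed plate (x -45 to +105 mm, 90 mm wide). Origin on its axis at the bench top. Blue cap, flat top face 92 mm above the bench, with a white grip bar 50 mm along the jar's x at the start, 13 mm thick, top 118 mm above the bench. On the +x side, 83 mm from the axis, a fixed grey block 36 mm square, 34 mm high, with the flag socket.
- grip_b (a point): Point on the axis of the cap of jar_b, 114 mm above the bench and 22 mm above the cap's upper face: put the TCP here to grip the bar. The bar is along this frame's x, z up; it turns with the cap.
- cap_b (a joint): Rotation of the cap of jar_b, rad, 0 at the start, growing clockwise from above. A sound cap winds up like a spring of 2 N m per rad (plus 0.08 N m friction, and 0.04 for each 0.1 rad/s): 0.2 N m at about 0.1 rad; overtightened past 0.24 rad, dead stop at 0.3 rad; let go, it eases back to about 0.04 rad. The loose cap (any one of the three) turns with about 0.05 N m and stays where it is left.
- socket_b (a point): Centre of the mouth of the flag socket of jar_b, on top of its grey block, 34 mm above the bench; z up. The hole is upright, round, 22 mm in diameter and 31 mm deep.
- jar_c: One of three like jars: white, 68 mm wide, clamped on a fixed plate (x -45 to +105 mm, 90 mm wide). Origin on its axis at the bench top. Blue cap, flat top face 92 mm above the bench, with a white grip bar 50 mm along the jar's x at the start, 13 mm thick, top 118 mm above the bench. On the +x side, 83 mm from the axis, a fixed grey block 36 mm square, 34 mm high, with the flag socket.
- grip_c (a point): Point on the axis of the cap of jar_c, 114 mm above the bench and 22 mm above the cap's upper face: put the TCP here to grip the bar. The bar is along this frame's x, z up; it turns with the cap.
- cap_c (a joint): Rotation of the cap of jar_c, rad, 0 at the start, growing clockwise from above. A sound cap winds up like a spring of 2 N m per rad (plus 0.08 N m friction, and 0.04 for each 0.1 rad/s): 0.2 N m at about 0.1 rad; overtightened past 0.24 rad, dead stop at 0.3 rad; let go, it eases back to about 0.04 rad. The loose cap (any one of the three) turns with about 0.05 N m and stays where it is left.
- socket_c (a point): Centre of the mouth of the flag socket of jar_c, on top of its grey block, 34 mm above the bench; z up. The hole is upright, round, 22 mm in diameter and 31 mm deep.
- flag: Red flag pin, about 50 g, 78 mm high: steel peg 15 mm in diameter, 30 mm long, a red collar 30 mm across, and above it a red plate 30 mm along x, 14 mm along y, 44 mm high. Origin: centre of the peg's foot, z up. The collar rests on the rim when home. Grip across the 14 mm, TCP about 64 mm above the origin (may slip 3 mm). It starts home in a fixed dark steel stand, 60 mm square, 34 mm high.
- shoulder (a point): Centre of the underside of the flag's red collar, 30 mm above the peg's foot; it meets the socket's mouth when the flag is fully home.
- mortar: Bystander: white ceramic bowl, 90 mm across, 60 mm high. Origin under its centre.
- spare_jar: Bystander: loose white jar with a plain blue lid and no grip bar, 68 mm across, 105 mm high. Origin under its centre.
- weight: Bystander: brass weight, 44 mm across, 45 mm high. Origin under its centre.
- spatula: Bystander: lab spatula lying on the bench.
- beaker: Bystander: glass beaker, 70 mm across, 90 mm high. Origin under its centre.
Not all that is in view belongs to the job. What is shaped like the jar_a but green or purple is not meant. What is shaped like the jar_b but pink is not meant.

How it is judged:
By the outcome, as a careful person would: the job done as asked, in the order asked, and still so for the second after the job is handed in, with the robot touching nothing.
It also fails if it takes over 64 s, if anything falls off the work surface, if the arm or the gripper's body presses on something with over 40 N, if the wrist force passes 120 N, or if a joint passes its speed limit or range.

### The arm

A 7-joint arm with a two-finger parallel gripper is mounted at the origin on the work surface. World frame = base frame: x ahead of the robot, y to its left, z up, the work surface at z = 0. Lengths are in m, angles in rad, forces in N, time in s.
With the tool pointing down it reaches from about 0.425 to 1.025 m from the base axis. Payload 3.6 kg.
Tool frame: the origin (TCP) lies between the finger pads, 19 mm behind the fingertips; this is the grasp point; z points along the fingers, y is the line along which they close (so a half turn about z gives the same grasp; the last joint's range is limited). The gripper opens to 85 mm and grips with 20 to 120 N. Pads are 22 mm wide; open, the fingers measure 114 mm over their backs; the gripper's body (76 mm by 85 mm) begins 54 mm behind the grasp point. The pads swing forward as they close: fully open they stand 13 mm farther back than shut.
Start: joints at [-1.427, 0.591, 0.048, 1.609, -0.033, 0.943, -0.034], TCP at [0.171, 0.705, 0.25] pointing down, gripper open.
Joint ranges: [-2.69, 2.69], [-0.47, 2.24], [-1.27, 1.36], [0.19, 2.51], [-1.53, 4.68], [0.08, 2.07], [-3.09, 3.09]. Speed limits (rad/s): [2.57, 2.57, 3.14, 3.14, 3.14, 3.14, 3.14].

### API

Orientations are given as a 3x3 rotation matrix whose columns are the frame's x, y, z axes.
In Python, from bench import readout, vision, order gives the robot as it stands.
- The arm moves only by the tool servo_tool, never from a script. Its arguments are lists of equal length, an entry for each row: "delta_rot": the turn, a rotation vector about the tool's x, y, z in rad, a list of three; "translation": the shift along the tool's x, y, z in m, a list of three; "gripper": the opening, from 0 (shut) to 1 (fully open). A call has 1 to 8 rows; each row is the pose to reach, as a shift and turn from the pose commanded when the call began, along the tool's axes at that moment; what a row does not reach only later rows make up. A row lasts 1/12 s, in which the tool goes at most 41.7 mm and 7.16 degrees, less where a joint would pass 70% of its speed; a pose out of reach is approached as far as the arm can. A call with a gripper value outside its range is refused whole. The fingers move at their own pace and stop on an object; "grip_force" is the grip in N (left out, the last holds). Time passes only in rows, so rows that repeat a pose let the fingers close. It gives the time, the measured TCP pose, the force, the opening and the grip force at its end, in the units of the state.
- readout.sense(): the state, without advancing time (a new reading comes with each control period).
- vision.get_image(name): name is "scene" or "side" or "wrist"; returns the picture (384x512x3 uint8, red, green, blue); there is no depth.
- vision.camera_params(name): a dict with "intrinsics" (3x3 intrinsics, pixels), "rvec" (rotation vector, rad) and "tvec" (3), from world to camera coordinates, as OpenCV has them. Camera axes: x right, y down, z forward; pixel columns grow to the right and rows downward; lengths in m; the calibration is good to about 2 mm. A picture is of the moment at which its call begins: read the wrist's pose just before it. camera_params takes no time and is no camera call; for the wrist camera it gives the pose at the moment of the call.
- order.hand_in(): hands the job in; it is judged then, once.
The state is a dict: "clock": time; "q": joint angles; "joint_velocities": joint speeds; "joint_efforts": joint torques, N m; "tool_pos": TCP position; "tool_rot": TCP orientation; "ft_force": force on the tool from outside, world axes, zero at the start; "torque": the same for the moment, N m; "finger_gap": finger opening in m; "grip_force": force on a finger pad.
Only numpy, scipy, OpenCV 4.12 (cv2) and the standard library are available. Lean on these libraries where they do the work, as an engineer would, in place of code of your own. Each camera call takes 0.05 s, during which the arm holds its last target. There are 200 camera calls.

## Working session

There is one attempt and no reset: what is moved stays moved. The work goes in short steps, Python scripts to look and compute and a tool call to move; the robot and the scene stay as the last step left them, time stands still between calls to the robot, and variables do not carry over. Pictures are saved under pics/ and viewed, at most 10 in all, crops included, and the job is handed in when it is done.

Besides the shell and the picture viewer there is one more tool, called as name(argument=value, ...) on one line, values as JSON. servo_tool: Moves the arm, as the interface text tells. Its arguments: {"type":"object","properties":{"delta_rot":{"type":"array","items":{"type":"array","items":{"type":"number"}}},"translation":{"type":"array","items":{"type":"array","items":{"type":"number"}}},"gripper":{"type":"array","items":{"type":"number"}},"grip_force":{"type":"number"}},"required":["delta_rot","translation","gripper"]}

```bash
mkdir -p pics; ls; python3 - <<'E'
from bench import readout, vision, order
import cv2,numpy as np
s=readout.sense()
for k in s: print(k,np.round(s[k],3).tolist())
ims=[]
for n in ["scene","side"]:
    im=vision.get_image(n);cv2.imwrite(f"pics/{n}0.png",im[:,:,::-1]);p=vision.camera_params(n)
    R=cv2.Rodrigues(np.array(p["rvec"],float))[0];print(n,np.round(p["intrinsics"],1).tolist(),(-R.T@np.array(p["tvec"]).ravel()).round(3),R.round(2).tolist())
    cv2.imwrite(f"pics/{n}0big.png",cv2.resize(im[:,:,::-1],(800,600),interpolation=cv2.INTER_CUBIC))
E
```

```text
pics
clock 0.0
q [-1.427, 0.592, 0.048, 1.61, -0.033, 0.943, -0.034]
joint_velocities [0.001, -0.0, 0.0, 0.0, -0.0, 0.001, 0.001]
joint_efforts [0.001, -54.871, 1.547, -19.813, 0.009, 0.009, 0.0]
tool_pos [0.171, 0.704, 0.249]
tool_rot [[-0.972, 0.235, -0.0], [0.235, 0.972, -0.002], [-0.0, -0.002, -1.0]]
ft_force [0.211, 0.801, 0.554]
torque [-0.012, 0.021, -0.013]
grip_force 0.0
finger_gap 0.085
scene [[494.9, 0.0, 252.8], [0.0, 494.9, 186.3], [0.0, 0.0, 1.0]] [1.468 1.023 1.084] [[-0.73, 0.68, 0.02], [0.38, 0.43, -0.82], [-0.56, -0.59, -0.58]]
side [[432.5, 0.0, 254.6], [0.0, 432.5, 191.5], [0.0, 0.0, 1.0]] [0.319 0.961 0.741] [[-0.98, -0.19, -0.01], [-0.1, 0.56, -0.82], [0.16, -0.81, -0.57]]
```

View pics/scene0big.png

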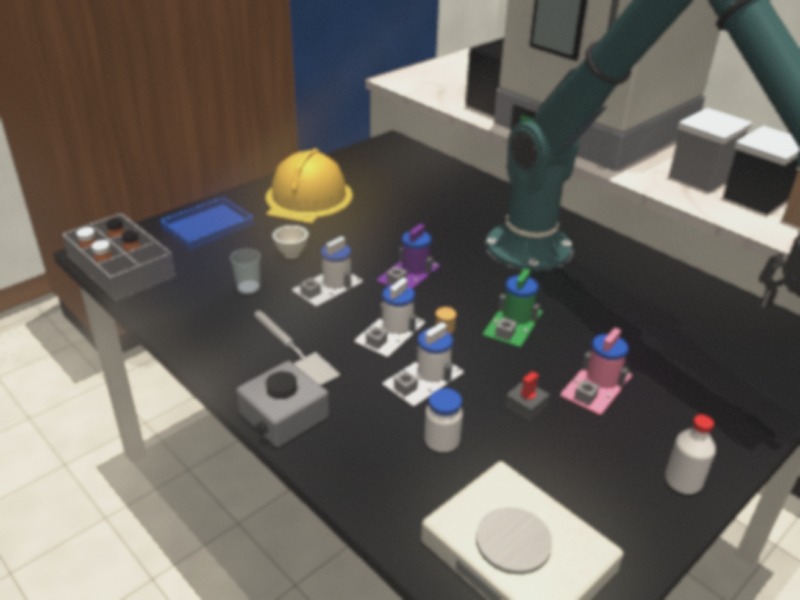

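View pics/side0big.png

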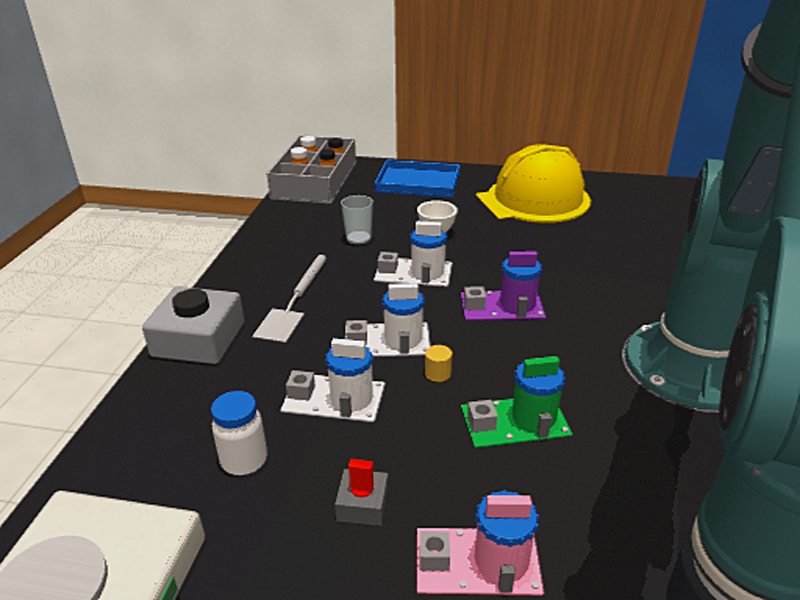

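Lookalikes, in side-picture pixels (800x600):
- White jars with a grip bar, which are the ones wanted: (350,380), (403,320) and (428,255).
- Not meant: purple (520,288), green (540,395), pink (505,540) and the barless spare jar (238,435).
- The flag is red in its stand, at (361,478).

The red-capped bottle in the scene picture is also not the flag.

```bash
cat > h.py <<'E'
from bench import readout, vision, order
import cv2,numpy as np
def cam(n):
    p=vision.camera_params(n);return np.array(p["intrinsics"],float),np.array(p["rvec"],float),np.array(p["tvec"],float).ravel()
def ray(c,uv,z):
    K,r,t=c;R=cv2.Rodrigues(r)[0];o=-R.T@t;d=R.T@np.linalg.inv(K)@[uv[0],uv[1],1];return o+d*(z-o[2])/d[2]
def proj(c,P):
    return cv2.projectPoints(np.array(P,float).reshape(-1,1,3),c[1],c[2],c[0],None)[0].reshape(-1,2)
def save(im,f,s=1): cv2.imwrite(f,cv2.resize(im[:,:,::-1],None,fx=s,fy=s,interpolation=cv2.INTER_CUBIC))
E
python3 - <<'E'
from h import *
c=cam("side")
b=lambda u,v:((u+.5)/1.5625-.5,(v+.5)/1.5625-.5)
for nm,bar,s in [("near",(348,344),(300,380)),("mid",(404,288),(356,327)),("far",(428,225),(387,257))]:
    B=ray(c,b(*bar),.118);S=ray(c,b(*s),.034);d=S-B;print(nm,B.round(3),S.round(3),np.hypot(d[0],d[1]),np.degrees(np.arctan2(d[1],d[0])))
print("flag",ray(c,b(362,462),.082), ray(c,b(361,492),.034))
im=cv2.imread("pics/side0.png");cv2.imwrite("pics/crop1.png",cv2.resize(im[130:280,170:300],(780,900))[:600] if 0 else cv2.resize(im[135:345,165:300],None,fx=2.85,fy=2.85,interpolation=cv2.INTER_CUBIC))
E
```

```text
near [0.548 0.197 0.118] [0.631 0.196 0.034] 0.08301002214308993 -0.4152020131733541
mid [0.492 0.034 0.118] [0.576 0.045 0.034] 0.08465404755622762 7.477361445557628
far [ 0.486 -0.192  0.118] [ 0.571 -0.198  0.034] 0.08441697584328539 -3.8655538655203903
flag [0.48288227 0.38604193 0.082     ] [0.48428489 0.39454804 0.034     ]
```

View pics/crop1.png

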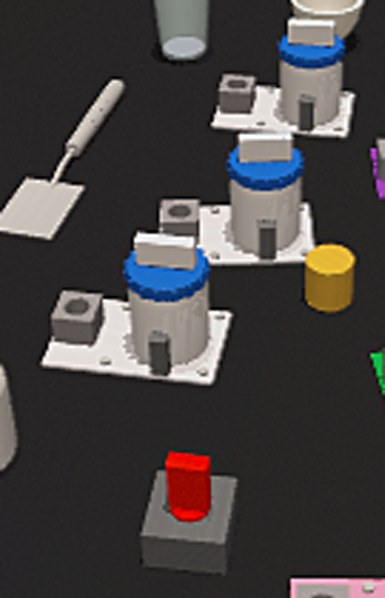

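```bash
cat >> h.py <<'E'
from scipy.spatial.transform import Rotation as Ro
def Rt(deg):
    t=np.radians(deg);return np.array([[-np.cos(t),-np.sin(t),0],[-np.sin(t),np.cos(t),0],[0,0,-1.]])
def plan(p,deg,base=None,bdeg=None):
    s=readout.sense();R=np.array(s["tool_rot"]);q=np.array(s["tool_pos"])
    if base is not None:q=np.array(base);R=Rt(bdeg)
    print("trans",(R.T@(np.array(p)-q)).round(4).tolist(),"rot",Ro.from_matrix(R.T@Rt(deg)).as_rotvec().round(4).tolist())
E
python3 - <<'E'
from h import *
plan([.53,.2,.25],0)
c=cam("wrist");R=cv2.Rodrigues(c[1])[0];o=-R.T@c[2];s=readout.sense();T=np.array(s["tool_rot"])
print("cam in tool",(T.T@(o-s["tool_pos"])).round(3),(T.T@R.T).round(2).tolist(),c[0])
E
```

```text
trans [-0.468, -0.4051, -0.0002] rot [-0.002, -0.0002, -0.2377]
cam in tool [ 0.074 -0.001 -0.123] [[0.0, -0.96, -0.29], [1.0, 0.0, -0.0], [0.0, -0.29, 0.96]] [[314.11155506   0.         255.99905689]
 [  0.         314.11155506 189.0752306 ]
 [  0.           0.           1.        ]]
```

servo_tool(delta_rot=[[0, 0, -0.12], [0, 0, -0.238], [0, 0, -0.238], [0, 0, -0.238], [0, 0, -0.238], [0, 0, -0.238], [0, 0, -0.238], [0, 0, -0.238]], translation=[[-0.03, -0.025, 0], [-0.06, -0.05, 0], [-0.09, -0.075, 0], [-0.12, -0.1, 0], [-0.15, -0.125, 0], [-0.18, -0.15, 0], [-0.21, -0.175, 0], [-0.24, -0.2, 0]], gripper=[1, 1, 1, 1, 1, 1, 1, 1])

```text
clock: 0.77
tool_pos: [0.3576, 0.4517, 0.2497]
tool_rot: [[-1.0, -0.0, -0.0], [-0.0, 1.0, -0.001], [0.0, -0.001, -1.0]]
ft_force: [1.1, -0.2, -0.4]
finger_gap: 0.0854
grip_force: 0.0
```

servo_tool(delta_rot=[[0, 0, 0], [0, 0, 0], [0, 0, 0], [0, 0, 0], [0, 0, 0], [0, 0, 0], [0, 0, 0], [0, 0, 0]], translation=[[-0.023, -0.034, 0], [-0.046, -0.068, 0], [-0.069, -0.101, 0], [-0.092, -0.135, 0], [-0.115, -0.168, 0], [-0.138, -0.202, 0], [-0.16, -0.234, 0], [-0.173, -0.253, 0]], gripper=[1, 1, 1, 1, 1, 1, 1, 1])

```text
clock: 1.43
tool_pos: [0.5323, 0.1954, 0.2499]
tool_rot: [[-1.0, 0.005, 0.001], [0.005, 1.0, -0.002], [-0.001, -0.002, -1.0]]
ft_force: [0.9, 0.3, -0.7]
finger_gap: 0.0854
grip_force: 0.0
```

```bash
python3 - <<'E'
from h import *
s=readout.sense();c=cam("wrist");im=vision.get_image("wrist")
np.savez("w1.npz",K=c[0],r=c[1],t=c[2],im=im)
print(s["tool_pos"],s["ft_force"],s["torque"],s["clock"])
save(im,"pics/w1.png",1.5625)
for nm,B,S in [("near",[.548,.197,.118],[.631,.196,.034]),("mid",[.492,.034,.118],[.576,.045,.034])]: print(nm,proj(c,[B,S]).round(1).tolist())
E
```

```text
[0.53225019 0.19538369 0.24986241] [ 0.92597107  0.2951074  -0.66194497] [-0.03168949 -0.00991741 -0.02033754] 1.4333
near [[258.9, 204.4], [257.8, 246.7]]
mid [[57.2, 139.8], [125.4, 203.5]]
```

View pics/w1.png

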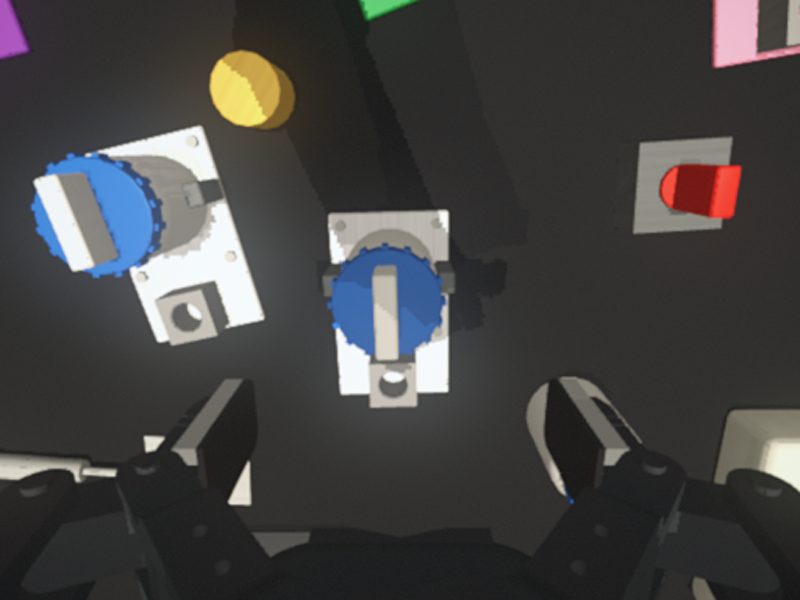

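```bash
cat > meas.py <<'E'
from h import *
def m(f,items):
    d=np.load(f);c=(d["K"],d["r"],d["t"]);b=lambda u:((u[0]+.5)/1.5625-.5,(u[1]+.5)/1.5625-.5)
    for nm,e1,e2,s in items:
        A=ray(c,b(e1),.118);E=ray(c,b(e2),.118);S=ray(c,b(s),.034);B=(A+E)/2;d=S-B;e=E-A
        print(nm,"bar",B.round(4),"len",np.linalg.norm(e).round(4),"yaw",np.degrees(np.arctan2(e[1],e[0])).round(1),"| sock",S.round(4),"dist",np.linalg.norm(d[:2]).round(4),"yaw",np.degrees(np.arctan2(d[1],d[0])).round(1))
E
python3 - <<'E'
from meas import *
m("w1.npz",[("near",(387,266),(386,360),(393,382)),("mid",(45,178),(80,270),(187,317))])
d=np.load("w1.npz");c=(d["K"],d["r"],d["t"])
b=lambda u:((u[0]+.5)/1.5625-.5,(u[1]+.5)/1.5625-.5)
print("flag stand corners",[ray(c,b(p),.034).round(3).tolist() for p in [(639,143),(732,138),(634,233)]],"plate top",[ray(c,b(p),.082).round(3).tolist() for p in [(741,167),(736,218),(710,217)]])
# LS: near red/white hi-res crop
save(np.ascontiguousarray(d["im"][120:260,190:310]),"pics/w1c.png",5)
E
```

```text
near bar [0.5449 0.187  0.118 ] len 0.0543 yaw -1.3 | sock [0.6278 0.1883 0.034 ] dist 0.0829 yaw 0.9
mid bar [0.4953 0.0194 0.118 ] len 0.0486 yaw 10.1 | sock [0.575  0.0384 0.034 ] dist 0.0819 yaw 13.4
flag stand corners [[0.455, 0.352, 0.034], [0.452, 0.412, 0.034], [0.515, 0.356, 0.034]] plate top [[0.469, 0.389, 0.082], [0.498, 0.392, 0.082], [0.497, 0.377, 0.082]]
```

```bash
python3 - <<'E'
from h import *
c=cam("wrist");s=readout.sense();im=vision.get_image("wrist");np.savez("w2.npz",K=c[0],r=c[1],t=c[2],im=im)
print(s["tool_pos"],s["clock"])
a=np.load("w1.npz")["im"]
print(cv2.phaseCorrelate(a[120:260,190:310].mean(2),im[120:260,190:310].mean(2)))
E
```

```text
[0.53464325 0.19153319 0.24998147] 1.4833
((4.0718961200713935, -2.33428975767913), 0.8932960720227975)
```

View pics/w1c.png

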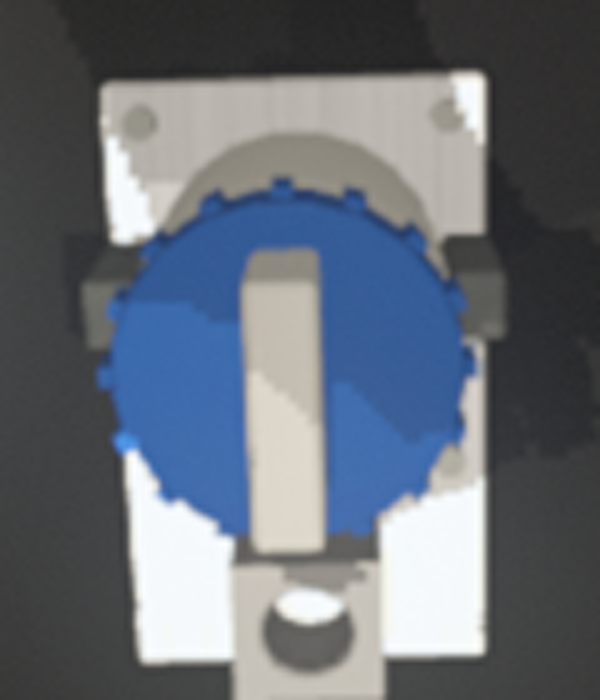

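servo_tool(delta_rot=[[0, 0, 0], [0, 0, 0], [0, 0, 0], [0, 0, 0], [0, 0, 0], [0, 0, 0], [0, 0, 0], [0, 0, 0]], translation=[[-0.003, -0.002, 0.01], [-0.006, -0.004, 0.02], [-0.009, -0.007, 0.035], [-0.012, -0.009, 0.045], [-0.014, -0.01, 0.05], [-0.014, -0.01, 0.05], [-0.014, -0.01, 0.05], [-0.014, -0.01, 0.05]], gripper=[0.5, 0.5, 0.5, 0.5, 0.5, 0.5, 0.5, 0.5])

```text
clock: 2.2
tool_pos: [0.5441, 0.1914, 0.2003]
tool_rot: [[-1.0, -0.001, 0.001], [-0.001, 1.0, 0.0], [-0.001, 0.0, -1.0]]
ft_force: [0.2, 0.1, 0.5]
finger_gap: 0.0427
grip_force: 0.0
```

```bash
python3 - <<'E'
from h import *
s=readout.sense();c=cam("wrist");im=vision.get_image("wrist");np.savez("w3.npz",K=c[0],r=c[1],t=c[2],im=im)
print(s["tool_pos"],s["torque"],s["clock"])
print("moved in .05:",readout.sense()["tool_pos"])
print(proj(c,[[.5449,.187,.118],[.6278,.1883,.034]]))
save(im,"pics/w3.png",1.5625)
E
```

```text
[0.54405655 0.19144792 0.20031446] [-0.05930305  0.00326353  0.00132176] 2.2
moved in .05: [0.5441667  0.19137641 0.20054996]
[[250.17791475 208.00153676]
 [253.23733255 255.94538838]]
```

View pics/w3.png

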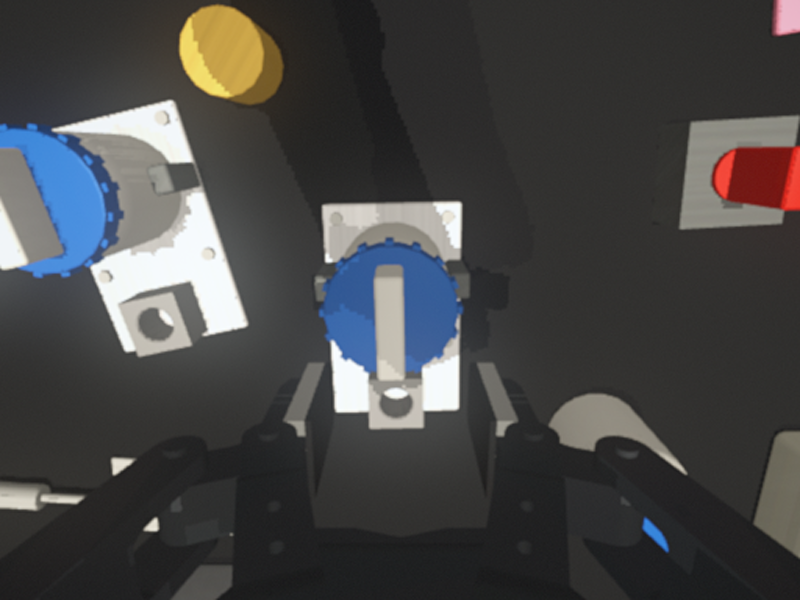

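```bash
python3 - <<'E'
from meas import *
m("w3.npz",[("near",(389,275),(391,380),(396,402))])
m("w3.npz",[("mid",(-100,100),(-100,100),(156,324))])
d=np.load("w3.npz");c=(d["K"],d["r"],d["t"]);im=d["im"].astype(float)
# white bar top centre per row: mask of bright greys inside cap
R,G,B=im[...,0],im[...,1],im[...,2]
for row in range(178,242,6):
    x=np.where((R[row,215:285]>140)&(R[row,215:285]>B[row,215:285]-5))[0]+215
    if len(x): print(row,x.min(),x.max(),end="; ")
bl=(B>1.6*R)&(B>90);bl[:,:190]=0;bl[:,310:]=0
ys,xs=np.where(bl);print("blue",xs.min(),xs.max(),ys.min(),ys.max())
print("blue centre@.092",ray(c,((xs.min()+xs.max())/2,(ys.min()+ys.max())/2),.092))
E
```

```text
near bar [0.5468 0.1865 0.118 ] len 0.0497 yaw 0.8 | sock [0.6291 0.1883 0.034 ] dist 0.0824 yaw 1.3
mid bar [ 0.452  -0.0039  0.118 ] len 0.0 yaw 0.0 | sock [0.575  0.0384 0.034 ] dist 0.13 yaw 19.0
178 240 257; 184 240 257; 190 240 257; 196 240 257; 202 240 257; 208 241 258; 214 241 258; 220 241 258; 226 241 284; 232 241 284; 238 241 272; blue 204 296 152 238
blue centre@.092 [0.54374531 0.18639159 0.092     ]
```

servo_tool(delta_rot=[[0, 0, -0.012], [0, 0, -0.012], [0, 0, -0.012], [0, 0, -0.012], [0, 0, -0.012], [0, 0, -0.012], [0, 0, -0.012], [0, 0, -0.012]], translation=[[-0.001, -0.004, 0.015], [-0.0015, -0.0045, 0.035], [-0.0015, -0.0045, 0.055], [-0.0015, -0.0045, 0.068], [-0.0015, -0.0045, 0.077], [-0.0015, -0.0045, 0.083], [-0.0015, -0.0045, 0.086], [-0.0015, -0.0045, 0.086]], gripper=[0.5, 0.5, 0.5, 0.5, 0.5, 0.5, 0.5, 0.5])

```text
clock: 2.92
tool_pos: [0.5456, 0.1864, 0.114]
tool_rot: [[-1.0, -0.012, 0.0], [-0.012, 1.0, 0.0], [-0.0, 0.0, -1.0]]
ft_force: [-0.1, 0.6, 0.4]
finger_gap: 0.0432
grip_force: 0.0
```

```bash
python3 - <<'E'
from h import *
s=readout.sense();c=cam("wrist");im=vision.get_image("wrist");np.savez("w4.npz",K=c[0],r=c[1],t=c[2],im=im)
print(s["tool_pos"],s["ft_force"],s["torque"],s["clock"],s["tool_rot"])
im=im.astype(float);R,G,B=im[...,0],im[...,1],im[...,2]
for row in range(180,300,8):
    bb=np.where((B[row,150:350]>1.5*R[row,150:350])&(B[row,150:350]>90))[0]+150
    x=np.where((R[row,200:300]>140)&(R[row,200:300]>B[row,200:300]-5))[0]+200
    if len(x): print(row,x.min(),x.max(),bb.min() if len(bb) else 0,bb.max() if len(bb) else 0,end="; ")
print(proj(c,[[.521,.186,.118],[.571,.187,.118]]))
E
```

```text
[0.54560681 0.1863998  0.11403179] [-0.05786453  0.60771696  0.3810845 ] [-0.06218999 -0.01169662  0.01283117] 2.9167 [[-9.99923181e-01 -1.23941891e-02  1.27997166e-04]
 [-1.23941783e-02  9.99923186e-01  8.51132732e-05]
 [-1.29042244e-04  8.35203152e-05 -9.99999988e-01]]
180 200 299 0 0; 188 200 211 225 286; 228 243 270 191 320; 236 242 270 193 320; 244 243 270 213 299; 252 243 270 213 299; 260 243 270 214 298; 268 243 270 213 298; 276 243 270 212 300; 284 244 270 210 302; 292 244 298 212 295; [[256.62308706 222.06749374]
 [257.33633921 324.75570117]]
```

servo_tool(delta_rot=[[0, 0, 0], [0, 0, 0], [0, 0, 0], [0, 0, 0], [0, 0, 0], [0, 0, 0], [0, 0, 0], [0, 0, 0]], translation=[[0, 0, 0], [0, 0, 0], [0, 0, 0], [0, 0, 0], [0, 0, 0], [0, 0, 0], [0, 0, 0], [0, 0, 0]], gripper=[0.4, 0.3, 0.2, 0.16, 0.1, 0, 0, 0], grip_force=30)

```text
clock: 3.63
tool_pos: [0.5458, 0.1865, 0.1145]
tool_rot: [[-1.0, -0.012, 0.001], [-0.012, 1.0, 0.0], [-0.001, 0.0, -1.0]]
ft_force: [-0.3, -0.4, 5.5]
finger_gap: 0.0127
grip_force: 30.5
```

```bash
cat > st.py <<'E'
from h import *
s=readout.sense();R=np.array(s["tool_rot"])
print("t",s["clock"],"pos",np.round(s["tool_pos"],4),"yaw",np.degrees(np.arctan2(-R[1,0],-R[0,0])).round(2),"F",np.round(s["ft_force"],2),"M",np.round(s["torque"],3),"gap",round(s["finger_gap"],4),"grip",s["grip_force"])
E
python3 st.py
```

```text
t 3.6333 pos [0.5458 0.1865 0.1145] yaw 0.71 F [-0.32 -0.43  5.51] M [0.085 0.246 0.016] gap 0.0127 grip 30.475382208824158
```

servo_tool(delta_rot=[[0, 0, 0.006], [0, 0, 0.012], [0, 0, 0.018], [0, 0, 0.024], [0, 0, 0.03], [0, 0, 0.036], [0, 0, 0.042], [0, 0, 0.05]], translation=[[0, 0, 0], [0, 0, 0], [0, 0, 0], [0, 0, 0], [0, 0, 0], [0, 0, 0], [0, 0, 0], [0, 0, 0]], gripper=[0, 0, 0, 0, 0, 0, 0, 0])

```text
clock: 4.3
tool_pos: [0.5458, 0.1867, 0.1145]
tool_rot: [[-0.999, 0.038, 0.001], [0.038, 0.999, 0.001], [-0.001, 0.001, -1.0]]
ft_force: [-0.3, 0.0, 5.5]
finger_gap: 0.0123
grip_force: 30.5
```

```bash
python3 st.py
```

```text
t 4.3 pos [0.5458 0.1867 0.1145] yaw -2.16 F [-0.3   0.    5.47] M [0.136 0.205 0.039] gap 0.0123 grip 30.535322427749634
```

servo_tool(delta_rot=[[0, 0, 0.006], [0, 0, 0.012], [0, 0, 0.018], [0, 0, 0.024], [0, 0, 0.03], [0, 0, 0.036], [0, 0, 0.042], [0, 0, 0.05]], translation=[[0, 0, 0], [0, 0, 0], [0, 0, 0], [0, 0, 0], [0, 0, 0], [0, 0, 0], [0, 0, 0], [0, 0, 0]], gripper=[0, 0, 0, 0, 0, 0, 0, 0])

```text
clock: 4.97
tool_pos: [0.5458, 0.1869, 0.1145]
tool_rot: [[-0.996, 0.087, 0.001], [0.087, 0.996, 0.001], [-0.001, 0.001, -1.0]]
ft_force: [-0.7, 1.0, 5.0]
finger_gap: 0.0125
grip_force: 30.5
```

```bash
python3 - <<'E'
exec(open("st.py").read())
im=vision.get_image("side");save(np.ascontiguousarray(im[190:280,170:270]),"pics/s5.png",5)
E
```

```text
t 4.9667 pos [0.5458 0.1869 0.1145] yaw -5.02 F [-0.67  1.03  5.01] M [0.133 0.228 0.027] gap 0.0125 grip 30.52422344684601
```

View pics/s5.png

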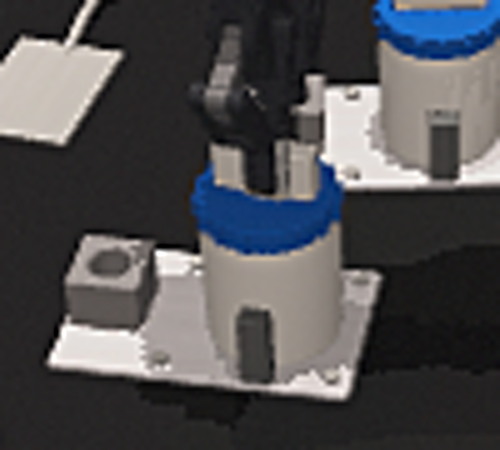

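The view shows the fingers holding the bar, with the cap at (265,210) in the crop. Resistance is only about 0.02 N m at 0.1 rad, so this near jar has the loose cap. I'll carry it on to about 30 degrees.

servo_tool(delta_rot=[[0, 0, 0.015], [0, 0, 0.03], [0, 0, 0.048], [0, 0, 0.066], [0, 0, 0.084], [0, 0, 0.102], [0, 0, 0.121], [0, 0, 0.14]], translation=[[0, 0, 0], [0, 0, 0], [0, 0, 0], [0, 0, 0], [0, 0, 0], [0, 0, 0], [0, 0, 0], [0, 0, 0]], gripper=[0, 0, 0, 0, 0, 0, 0, 0])

```text
clock: 5.68
tool_pos: [0.5458, 0.1874, 0.1145]
tool_rot: [[-0.974, 0.226, 0.001], [0.226, 0.974, 0.001], [-0.001, 0.002, -1.0]]
ft_force: [-0.8, 2.4, 4.5]
finger_gap: 0.0124
grip_force: 30.5
```

servo_tool(delta_rot=[[0, 0, 0.018], [0, 0, 0.036], [0, 0, 0.054], [0, 0, 0.072], [0, 0, 0.09], [0, 0, 0.108], [0, 0, 0.124], [0, 0, 0.14]], translation=[[0, 0, 0], [0, 0, 0], [0, 0, 0], [0, 0, 0], [0, 0, 0], [0, 0, 0], [0, 0, 0], [0, 0, 0]], gripper=[0, 0, 0, 0, 0, 0, 0, 0])

```text
clock: 6.35
tool_pos: [0.546, 0.1878, 0.1145]
tool_rot: [[-0.933, 0.359, 0.001], [0.359, 0.933, 0.002], [-0.001, 0.002, -1.0]]
ft_force: [-0.1, 2.6, 5.3]
finger_gap: 0.0123
grip_force: 30.5
```

```bash
python3 st.py
```

```text
t 6.35 pos [0.546  0.1878 0.1145] yaw -21.06 F [-0.1   2.57  5.34] M [0.477 0.175 0.041] gap 0.0123 grip 30.45529693365097
```

servo_tool(delta_rot=[[0, 0, 0.02], [0, 0, 0.04], [0, 0, 0.06], [0, 0, 0.08], [0, 0, 0.1], [0, 0, 0.118], [0, 0, 0.132], [0, 0, 0.14]], translation=[[0, 0, 0], [0, 0, 0], [0, 0, 0], [0, 0, 0], [0, 0, 0], [0, 0, 0], [0, 0, 0], [0, 0, 0]], gripper=[0, 0, 0, 0, 0, 0, 0, 0])

```text
clock: 7.02
tool_pos: [0.5461, 0.1882, 0.1145]
tool_rot: [[-0.874, 0.486, 0.002], [0.486, 0.874, 0.002], [-0.0, 0.003, -1.0]]
ft_force: [-0.6, 4.3, 3.5]
finger_gap: 0.0125
grip_force: 30.5
```

servo_tool(delta_rot=[[0, 0, 0], [0, 0, 0], [0, 0, 0], [0, 0, 0], [0, 0, 0]], translation=[[0, 0, 0], [0, 0, 0], [0, 0, 0], [0, 0, 0], [0, 0, 0]], gripper=[0, 0.5, 0.5, 0.5, 0.5])

```text
clock: 7.43
tool_pos: [0.5451, 0.1852, 0.1136]
tool_rot: [[-0.873, 0.487, -0.001], [0.487, 0.873, -0.001], [0.0, -0.002, -1.0]]
ft_force: [0.1, -0.3, 0.3]
finger_gap: 0.0425
grip_force: 0.0
```

servo_tool(delta_rot=[[0, 0, 0], [0, 0, 0], [0, 0, 0], [0, 0, 0], [0, 0, 0], [0, 0, 0], [0, 0, 0]], translation=[[0, 0, -0.01], [0, 0, -0.025], [0, 0, -0.045], [0, 0, -0.07], [0, 0, -0.09], [0, 0, -0.1], [0, 0, -0.1]], gripper=[0.5, 0.5, 0.5, 0.5, 0.5, 0.5, 0.5])

```text
clock: 8.02
tool_pos: [0.5471, 0.1865, 0.2168]
tool_rot: [[-0.874, 0.487, 0.005], [0.487, 0.874, 0.002], [-0.003, 0.004, -1.0]]
ft_force: [0.8, 1.0, 0.4]
finger_gap: 0.0426
grip_force: 0.0
```

```bash
python3 - <<'E'
exec(open("st.py").read())
print(np.round(s["q"],3))
plan([.49,.022,.2145],12)
a=np.array([.49,.022,.2145])
plan([.49,-.19,.2145],-5,a,12)
E
```

```text
t 8.0167 pos [0.5471 0.1865 0.2168] yaw -29.12 F [0.75 1.   0.42] M [ 0.061 -0.037  0.036] gap 0.0426 grip 0.0
[-0.578  0.456  0.232  1.986 -0.156  0.712  0.811]
trans [-0.0301, -0.1715, 0.0017] rot [0.0028, 0.0047, -0.7176]
trans [0.0441, -0.2074, 0.0] rot [0.0, 0.0, 0.2967]
```

servo_tool(delta_rot=[[0, 0, -0.1], [0, 0, -0.2], [0, 0, -0.31], [0, 0, -0.42], [0, 0, -0.53], [0, 0, -0.63], [0, 0, -0.69], [0, 0, -0.718]], translation=[[-0.004, -0.02, 0], [-0.01, -0.05, 0], [-0.017, -0.08, 0], [-0.023, -0.11, 0], [-0.028, -0.136, 0], [-0.032, -0.155, 0], [-0.034, -0.166, 0], [-0.035, -0.171, 0]], gripper=[0.5, 0.5, 0.5, 0.5, 0.5, 0.5, 0.5, 0.5])

```text
clock: 8.68
tool_pos: [0.4908, 0.017, 0.2128]
tool_rot: [[-0.978, -0.208, -0.003], [-0.208, 0.978, -0.001], [0.004, -0.0, -1.0]]
ft_force: [-0.2, -0.1, 0.2]
finger_gap: 0.0431
grip_force: 0.0
```

servo_tool(delta_rot=[[0, 0, 0], [0, 0, 0], [0, 0, 0], [0, 0, 0]], translation=[[0, 0, 0], [0, 0, 0], [0, 0, 0], [0, 0, 0]], gripper=[0.5, 0.5, 0.5, 0.5])

```text
clock: 9.02
tool_pos: [0.493, 0.0207, 0.2137]
tool_rot: [[-0.978, -0.21, -0.0], [-0.21, 0.978, 0.0], [0.0, 0.0, -1.0]]
ft_force: [0.2, -0.1, 0.1]
finger_gap: 0.0429
grip_force: 0.0
```

```bash
python3 - <<'E'
exec(open("st.py").read())
c=cam("wrist");im=vision.get_image("wrist");np.savez("w6.npz",K=c[0],r=c[1],t=c[2],im=im)
save(im,"pics/w6.png",1.5625)
E
```

```text
t 9.0167 pos [0.493  0.0207 0.2137] yaw 12.1 F [ 0.2  -0.12  0.07] M [-0.002 -0.03  -0.027] gap 0.0429 grip 0.0
```

View pics/w6.png

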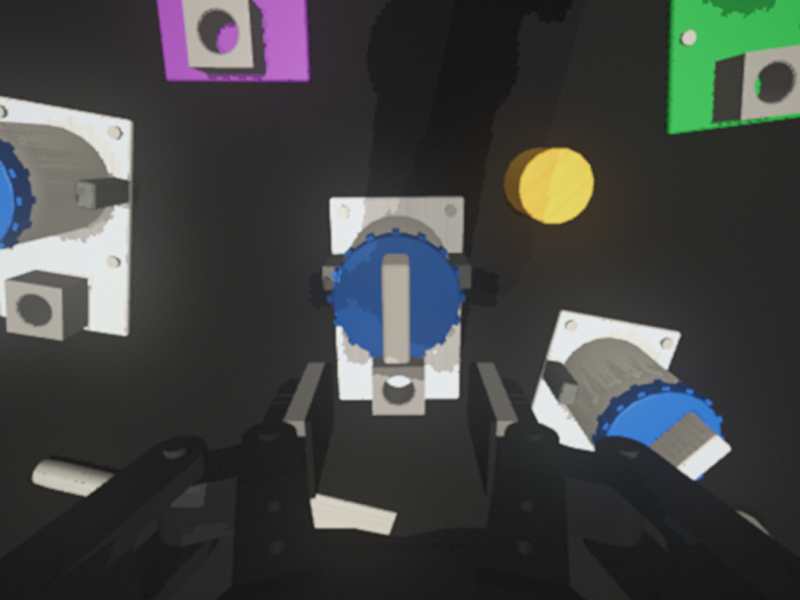

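```bash
python3 - <<'E'
from meas import *
m("w6.npz",[("mid",(396,266),(397,363),(398.5,389)),("far",(0,0),(1,1),(35,310))])
d=np.load("w6.npz");im=d["im"].astype(float);c=(d["K"],d["r"],d["t"])
R,G,B=im[...,0],im[...,1],im[...,2]
for row in range(170,236,6):
    x=np.where((R[row,230:275]>140)&(R[row,230:275]>B[row,230:275]-5))[0]+230
    if len(x): print(row,x.min(),x.max(),end="; ")
bl=(B>1.6*R)&(B>70);bl[:,:190]=0;bl[:,320:]=0
ys,xs=np.where(bl);print("blue",xs.min(),xs.max(),ys.min(),ys.max())
E
```

```text
mid bar [0.4943 0.019  0.118 ] len 0.0481 yaw 12.6 | sock [0.5737 0.0366 0.034 ] dist 0.0814 yaw 12.5
far bar [ 0.3988 -0.1607  0.118 ] len 0.0005 yaw 54.1 | sock [ 0.568  -0.2057  0.034 ] dist 0.175 yaw -14.9
170 245 260; 176 245 261; 182 245 261; 188 245 261; 194 245 261; 200 245 261; 206 246 261; 212 246 261; 218 246 261; 224 230 261; 230 230 274; blue 209 297 147 229
```

servo_tool(delta_rot=[[0, 0, 0], [0, 0, 0], [0, 0, 0], [0, 0, 0], [0, 0, 0], [0, 0, 0], [0, 0, 0], [0, 0, 0]], translation=[[0, -0.001, 0.015], [0, -0.002, 0.035], [0, -0.002, 0.057], [0, -0.002, 0.075], [0, -0.002, 0.087], [0, -0.002, 0.095], [0, -0.002, 0.0995], [0, -0.002, 0.0995]], gripper=[0.5, 0.5, 0.5, 0.5, 0.5, 0.5, 0.5, 0.5])

```text
clock: 9.73
tool_pos: [0.4932, 0.0182, 0.1138]
tool_rot: [[-0.978, -0.209, -0.001], [-0.209, 0.978, -0.0], [0.001, 0.0, -1.0]]
ft_force: [0.2, -0.2, 0.3]
finger_gap: 0.0431
grip_force: 0.0
```

servo_tool(delta_rot=[[0, 0, 0], [0, 0, 0], [0, 0, 0], [0, 0, 0], [0, 0, 0], [0, 0, 0], [0, 0, 0], [0, 0, 0]], translation=[[0, 0, 0], [0, 0, 0], [0, 0, 0], [0, 0, 0], [0, 0, 0], [0, 0, 0], [0, 0, 0], [0, 0, 0]], gripper=[0.4, 0.3, 0.2, 0.16, 0.1, 0, 0, 0], grip_force=30)

```text
clock: 10.4
tool_pos: [0.4938, 0.0185, 0.1153]
tool_rot: [[-0.978, -0.21, 0.001], [-0.21, 0.978, 0.001], [-0.001, 0.0, -1.0]]
ft_force: [-0.7, 1.6, 6.8]
finger_gap: 0.0121
grip_force: 30.2
```

```bash
python3 st.py
```

```text
t 10.4 pos [0.4938 0.0185 0.1153] yaw 12.1 F [-0.66  1.59  6.82] M [0.405 0.206 0.081] gap 0.0121 grip 30.246212482452393
```

servo_tool(delta_rot=[[0, 0, 0.006], [0, 0, 0.012], [0, 0, 0.018], [0, 0, 0.024], [0, 0, 0.03], [0, 0, 0.036], [0, 0, 0.042], [0, 0, 0.05]], translation=[[0, 0, 0], [0, 0, 0], [0, 0, 0], [0, 0, 0], [0, 0, 0], [0, 0, 0], [0, 0, 0], [0, 0, 0]], gripper=[0, 0, 0, 0, 0, 0, 0, 0])

```text
clock: 11.07
tool_pos: [0.4938, 0.0186, 0.1153]
tool_rot: [[-0.987, -0.161, 0.001], [-0.161, 0.987, 0.001], [-0.001, 0.001, -1.0]]
ft_force: [-1.2, 2.5, 5.2]
finger_gap: 0.0123
grip_force: 30.4
```

```bash
python3 st.py
```

```text
t 11.0667 pos [0.4938 0.0186 0.1153] yaw 9.27 F [-1.22  2.5   5.18] M [0.422 0.27  0.202] gap 0.0123 grip 30.43968290090561
```

servo_tool(delta_rot=[[0, 0, 0.007], [0, 0, 0.014], [0, 0, 0.021], [0, 0, 0.028], [0, 0, 0.035], [0, 0, 0.042], [0, 0, 0.048], [0, 0, 0.05]], translation=[[0, 0, 0], [0, 0, 0], [0, 0, 0], [0, 0, 0], [0, 0, 0], [0, 0, 0], [0, 0, 0], [0, 0, 0]], gripper=[0, 0, 0, 0, 0, 0, 0, 0])

```text
clock: 11.73
tool_pos: [0.4937, 0.0187, 0.1153]
tool_rot: [[-0.994, -0.112, 0.001], [-0.112, 0.994, 0.001], [-0.001, 0.001, -1.0]]
ft_force: [-0.6, 2.4, 7.2]
finger_gap: 0.0121
grip_force: 30.7
```

```bash
python3 st.py
```

```text
t 11.7333 pos [0.4937 0.0187 0.1153] yaw 6.45 F [-0.55  2.36  7.2 ] M [0.494 0.183 0.238] gap 0.0121 grip 30.665710866451263
```

servo_tool(delta_rot=[[0, 0, 0], [0, 0, 0], [0, 0, 0], [0, 0, 0], [0, 0, 0]], translation=[[0, 0, 0], [0, 0, 0], [0, 0, 0], [0, 0, 0], [0, 0, 0]], gripper=[0.5, 0.5, 0.5, 0.5, 0.5])

```text
clock: 12.15
tool_pos: [0.4932, 0.0176, 0.1144]
tool_rot: [[-0.994, -0.11, -0.0], [-0.11, 0.994, -0.0], [0.0, -0.0, -1.0]]
ft_force: [-0.1, -0.6, -0.2]
finger_gap: 0.0424
grip_force: 0.0
```

servo_tool(delta_rot=[[0, 0, 0], [0, 0, 0], [0, 0, 0], [0, 0, 0], [0, 0, 0], [0, 0, 0], [0, 0, 0]], translation=[[0, 0, -0.01], [0, 0, -0.025], [0, 0, -0.045], [0, 0, -0.07], [0, 0, -0.09], [0, 0, -0.1], [0, 0, -0.1]], gripper=[0.5, 0.5, 0.5, 0.5, 0.5, 0.5, 0.5])

```text
clock: 12.73
tool_pos: [0.4949, 0.0179, 0.217]
tool_rot: [[-0.994, -0.11, 0.005], [-0.11, 0.994, 0.001], [-0.005, 0.0, -1.0]]
ft_force: [0.0, -0.4, -0.3]
finger_gap: 0.0427
grip_force: 0.0
```

servo_tool(delta_rot=[[0, 0, 0.02], [0, 0, 0.04], [0, 0, 0.06], [0, 0, 0.08], [0, 0, 0.1], [0, 0, 0.112], [0, 0, 0.112], [0, 0, 0.112]], translation=[[0.003, -0.025, 0], [0.008, -0.06, 0], [0.013, -0.096, 0], [0.018, -0.132, 0], [0.023, -0.167, 0], [0.027, -0.195, 0], [0.029, -0.211, 0], [0.03, -0.217, 0]], gripper=[0.5, 0.5, 0.5, 0.5, 0.5, 0.5, 0.5, 0.5])

```text
clock: 13.4
tool_pos: [0.4861, -0.2048, 0.2135]
tool_rot: [[-1.0, 0.007, -0.002], [0.007, 1.0, -0.001], [0.002, -0.001, -1.0]]
ft_force: [0.3, 0.3, 0.4]
finger_gap: 0.043
grip_force: 0.0
```

servo_tool(delta_rot=[[0, 0, 0], [0, 0, 0], [0, 0, 0], [0, 0, 0]], translation=[[0, 0, 0], [0, 0, 0], [0, 0, 0], [0, 0, 0]], gripper=[0.5, 0.5, 0.5, 0.5])

```text
clock: 13.73
tool_pos: [0.4875, -0.1991, 0.2142]
tool_rot: [[-1.0, -0.001, -0.001], [-0.001, 1.0, 0.001], [0.001, 0.001, -1.0]]
ft_force: [-0.6, -0.4, -0.0]
finger_gap: 0.0427
grip_force: 0.0
```

```bash
python3 - <<'E'
exec(open("st.py").read())
c=cam("wrist");im=vision.get_image("wrist");np.savez("w7.npz",K=c[0],r=c[1],t=c[2],im=im)
save(im,"pics/w7.png",1.5625)
E
```

```text
t 13.7333 pos [ 0.4875 -0.1991  0.2142] yaw 0.08 F [-0.63 -0.37 -0.  ] M [-0.005 -0.036 -0.019] gap 0.0427 grip 0.0
```

View pics/w7.png

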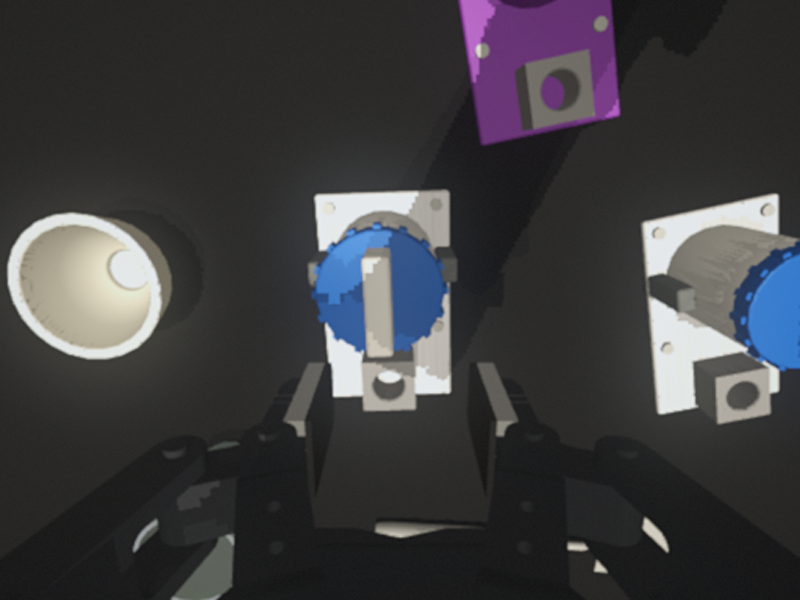

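```bash
python3 - <<'E'
from meas import *
m("w7.npz",[("far",(376.5,259.5),(379.5,356.5),(388.5,386))])
d=np.load("w7.npz");im=d["im"].astype(float);c=(d["K"],d["r"],d["t"])
R,G,B=im[...,0],im[...,1],im[...,2];A=[]
for row in range(170,226,5):
    x=np.where((R[row,225:263]>135)&(R[row,225:263]>B[row,225:263]-5))[0]+225
    if len(x): print(row,x.min(),x.max(),end="; ");A.append(ray(c,((x.min()+x.max())/2,row),.118)[:2])
A=np.array(A);k=np.polyfit(A[:,0],A[:,1],1);print("yaw",np.degrees(np.arctan(k[0])),"y at .487",np.polyval(k,.487))
E
```

```text
far bar [ 0.4855 -0.2099  0.118 ] len 0.0478 yaw 1.1 | sock [ 0.5679 -0.2073  0.034 ] dist 0.0824 yaw 1.8
170 232 248; 175 232 249; 180 232 249; 185 233 249; 190 233 249; 195 233 249; 200 234 250; 205 234 250; 210 234 250; 215 234 250; 220 235 250; 225 235 251; yaw 2.041846291048841 y at .487 -0.21002006225485773
```

servo_tool(delta_rot=[[0, 0, -0.01], [0, 0, -0.025], [0, 0, -0.025], [0, 0, -0.025], [0, 0, -0.025], [0, 0, -0.025], [0, 0, -0.025], [0, 0, -0.025]], translation=[[0.001, -0.004, 0.013], [0.002, -0.009, 0.03], [0.0025, -0.011, 0.052], [0.0025, -0.011, 0.072], [0.0025, -0.011, 0.087], [0.0025, -0.011, 0.096], [0.0025, -0.011, 0.1], [0.0025, -0.011, 0.1]], gripper=[0.5, 0.5, 0.5, 0.5, 0.5, 0.5, 0.5, 0.5])

```text
clock: 14.45
tool_pos: [0.4848, -0.2114, 0.114]
tool_rot: [[-1.0, -0.024, -0.001], [-0.024, 1.0, 0.001], [0.001, 0.001, -1.0]]
ft_force: [0.7, -0.2, 0.2]
finger_gap: 0.0426
grip_force: 0.0
```

servo_tool(delta_rot=[[0, 0, 0], [0, 0, 0], [0, 0, 0], [0, 0, 0], [0, 0, 0], [0, 0, 0], [0, 0, 0], [0, 0, 0]], translation=[[0, 0, 0], [0, 0, 0], [0, 0, 0], [0, 0, 0], [0, 0, 0], [0, 0, 0], [0, 0, 0], [0, 0, 0]], gripper=[0.4, 0.3, 0.2, 0.16, 0.1, 0, 0, 0], grip_force=30)

```text
clock: 15.12
tool_pos: [0.4855, -0.2102, 0.1155]
tool_rot: [[-1.0, -0.025, 0.001], [-0.025, 1.0, 0.002], [-0.001, 0.002, -1.0]]
ft_force: [0.7, 4.2, 6.1]
finger_gap: 0.0122
grip_force: 29.7
```

```bash
python3 st.py
```

```text
t 15.1167 pos [ 0.4855 -0.2102  0.1155] yaw 1.45 F [0.7  4.23 6.06] M [0.963 0.025 0.115] gap 0.0122 grip 29.71352219581604
```

servo_tool(delta_rot=[[0, 0, 0.006], [0, 0, 0.012], [0, 0, 0.018], [0, 0, 0.024], [0, 0, 0.03], [0, 0, 0.036], [0, 0, 0.042], [0, 0, 0.05]], translation=[[0, 0, 0], [0, 0, 0], [0, 0, 0], [0, 0, 0], [0, 0, 0], [0, 0, 0], [0, 0, 0], [0, 0, 0]], gripper=[0, 0, 0, 0, 0, 0, 0, 0])

```text
clock: 15.78
tool_pos: [0.4855, -0.2101, 0.1155]
tool_rot: [[-1.0, 0.024, 0.001], [0.024, 1.0, 0.002], [-0.001, 0.002, -1.0]]
ft_force: [-0.7, 5.6, 5.4]
finger_gap: 0.0126
grip_force: 30.0
```

```bash
python3 st.py
```

```text
t 15.7833 pos [ 0.4855 -0.2101  0.1155] yaw -1.38 F [-0.74  5.62  5.38] M [1.046 0.071 0.252] gap 0.0126 grip 29.96094435453415
```

servo_tool(delta_rot=[[0, 0, 0.006], [0, 0, 0.012], [0, 0, 0.018], [0, 0, 0.024], [0, 0, 0.03], [0, 0, 0.036], [0, 0, 0.041], [0, 0, 0.043]], translation=[[0, 0, 0], [0, 0, 0], [0, 0, 0], [0, 0, 0], [0, 0, 0], [0, 0, 0], [0, 0, 0], [0, 0, 0]], gripper=[0, 0, 0, 0, 0, 0, 0, 0])

```text
clock: 16.45
tool_pos: [0.4855, -0.21, 0.1155]
tool_rot: [[-0.998, 0.066, 0.001], [0.066, 0.998, 0.002], [-0.0, 0.002, -1.0]]
ft_force: [0.2, 4.3, 5.9]
finger_gap: 0.0124
grip_force: 30.2
```

```bash
python3 st.py
```

```text
t 16.45 pos [ 0.4855 -0.21    0.1155] yaw -3.8 F [0.17 4.27 5.91] M [1.006 0.014 0.252] gap 0.0124 grip 30.187000036239624
```

servo_tool(delta_rot=[[0, 0, 0], [0, 0, 0], [0, 0, 0], [0, 0, 0], [0, 0, 0]], translation=[[0, 0, 0], [0, 0, 0], [0, 0, 0], [0, 0, 0], [0, 0, 0]], gripper=[0.5, 0.5, 0.5, 0.5, 0.5])

```text
clock: 16.87
tool_pos: [0.4848, -0.2127, 0.1145]
tool_rot: [[-0.998, 0.07, 0.0], [0.07, 0.998, -0.0], [-0.0, -0.0, -1.0]]
ft_force: [0.0, 0.1, -0.4]
finger_gap: 0.0425
grip_force: 0.0
```

servo_tool(delta_rot=[[0, 0, 0], [0, 0, 0], [0, 0, 0], [0, 0, 0], [0, 0, 0], [0, 0, 0], [0, 0, 0]], translation=[[0, 0, -0.01], [0, 0, -0.025], [0, 0, -0.045], [0, 0, -0.07], [0, 0, -0.09], [0, 0, -0.1], [0, 0, -0.1]], gripper=[0.5, 0.5, 0.5, 0.5, 0.5, 0.5, 0.5])

```text
clock: 17.45
tool_pos: [0.4863, -0.2129, 0.2171]
tool_rot: [[-0.998, 0.07, 0.005], [0.07, 0.998, -0.002], [-0.005, -0.001, -1.0]]
ft_force: [0.5, 0.5, 0.3]
finger_gap: 0.0425
grip_force: 0.0
```

servo_tool(delta_rot=[[0, 0, -0.01], [0, 0, -0.03], [0, 0, -0.05], [0, 0, -0.07], [0, 0, -0.09], [0, 0, -0.11], [0, 0, -0.125], [0, 0, -0.136]], translation=[[0.001, 0.02, 0], [0.004, 0.06, 0], [0.0066, 0.1, 0], [0.0092, 0.14, 0], [0.0119, 0.18, 0], [0.0145, 0.22, 0], [0.0172, 0.26, 0], [0.0198, 0.2994, 0]], gripper=[0.5, 0.5, 0.5, 0.5, 0.5, 0.5, 0.5, 0.5])

```text
clock: 18.12
tool_pos: [0.4848, 0.0897, 0.2135]
tool_rot: [[-0.998, -0.067, -0.002], [-0.067, 0.998, -0.001], [0.002, -0.0, -1.0]]
ft_force: [1.1, -0.2, 0.6]
finger_gap: 0.0425
grip_force: 0.0
```

servo_tool(delta_rot=[[0, 0, 0], [0, 0, 0], [0, 0, 0], [0, 0, 0], [0, 0, 0], [0, 0, 0], [0, 0, 0], [0, 0, 0]], translation=[[-0.0026, 0.04, 0], [-0.0053, 0.08, 0], [-0.008, 0.12, 0], [-0.0106, 0.16, 0], [-0.0133, 0.2, 0], [-0.016, 0.24, 0], [-0.018, 0.271, 0], [-0.0192, 0.288, 0]], gripper=[0.5, 0.5, 0.5, 0.5, 0.5, 0.5, 0.5, 0.5])

```text
clock: 18.78
tool_pos: [0.4842, 0.3818, 0.2131]
tool_rot: [[-0.997, -0.072, -0.002], [-0.072, 0.997, 0.002], [0.001, 0.002, -1.0]]
ft_force: [0.4, 0.6, 0.9]
finger_gap: 0.0429
grip_force: 0.0
```

servo_tool(delta_rot=[[0, 0, 0], [0, 0, 0], [0, 0, 0], [0, 0, 0], [0, 0, 0], [0, 0, 0]], translation=[[0, 0.005, 0.01], [0, 0.005, 0.025], [0, 0.005, 0.04], [0, 0.005, 0.04], [0, 0.005, 0.04], [0, 0.005, 0.04]], gripper=[0.6, 0.6, 0.6, 0.6, 0.6, 0.6])

```text
clock: 19.28
tool_pos: [0.4863, 0.3796, 0.1744]
tool_rot: [[-0.998, -0.064, -0.0], [-0.064, 0.998, -0.001], [0.0, -0.001, -1.0]]
ft_force: [0.0, -0.4, 1.0]
finger_gap: 0.0513
grip_force: 0.0
```

```bash
python3 - <<'E'
exec(open("st.py").read())
c=cam("wrist");im=vision.get_image("wrist");np.savez("w8.npz",K=c[0],r=c[1],t=c[2],im=im)
save(im,"pics/w8.png",1.5625)
E
```

```text
t 19.2833 pos [0.4863 0.3796 0.1744] yaw 3.66 F [ 0.   -0.4   0.96] M [-0.013 -0.006  0.001] gap 0.0513 grip 0.0
```

View pics/w8.png

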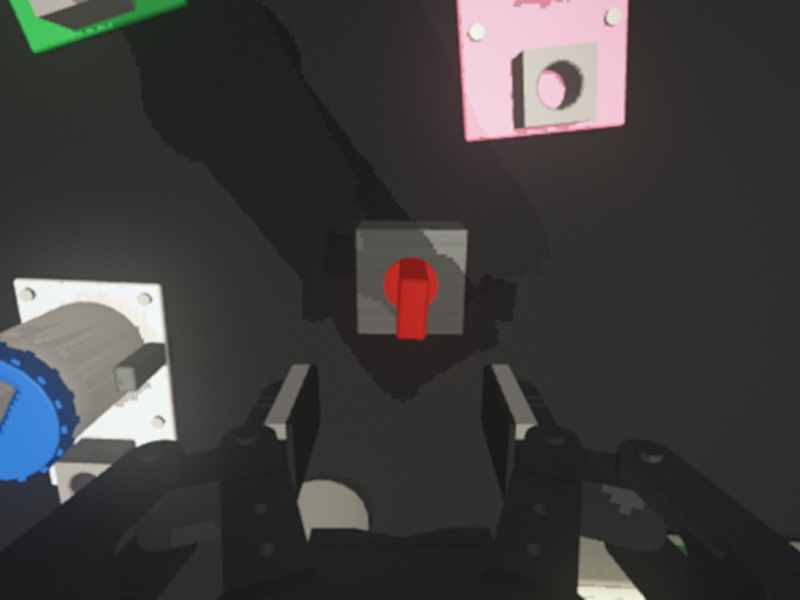

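```bash
python3 - <<'E'
from meas import *
d=np.load("w8.npz");im=d["im"].astype(float);c=(d["K"],d["r"],d["t"])
R,G,B=im[...,0],im[...,1],im[...,2]
b=lambda u:((u[0]+.5)/1.5625-.5,(u[1]+.5)/1.5625-.5)
print([ray(c,b(p),.082).round(4).tolist() for p in [(400,280),(428,280),(427,339),(397,338)]])
print("stand",[ray(c,b(p),.034).round(4).tolist() for p in [(357,230),(467,230),(464,333),(358,333)]])
A=[]
for row in range(162,220,3):
    x=np.where((R[row]>1.6*G[row])&(R[row]>60)&(np.abs(np.arange(512)-262)<40))[0]
    if len(x):
        print(row,x.min(),x.max(),int(R[row,262]),end="; ")
        if 186<row<214:A.append(ray(c,((x.min()+x.max())/2,row),.082)[:2])
A=np.array(A);k=np.polyfit(A[:,0],A[:,1],1);print("yaw",np.degrees(np.arctan(k[0])),"y at .4845",np.polyval(k,.4845))
E
```

```text
[[0.469, 0.3779, 0.082], [0.4682, 0.3906, 0.082], [0.4968, 0.3924, 0.082], [0.4972, 0.3783, 0.082]]
stand [[0.4554, 0.3537, 0.034], [0.4516, 0.4127, 0.034], [0.5105, 0.4171, 0.034], [0.5145, 0.3566, 0.034]]
165 257 268 137; 168 252 274 130; 171 249 276 130; 174 247 278 131; 177 246 279 134; 180 245 280 181; 183 245 280 186; 186 246 279 185; 189 247 278 185; 192 249 277 186; 195 251 273 185; 198 254 273 186; 201 254 273 185; 204 254 273 186; 207 254 272 185; 210 254 272 184; 213 253 272 185; 216 254 272 148; yaw 4.619883560266411 y at .4845 0.38406266130731337
```

servo_tool(delta_rot=[[0, 0, 0], [0, 0, 0], [0, 0, 0], [0, 0, 0], [0, 0, 0], [0, 0, 0], [0, 0, 0], [0, 0, 0]], translation=[[0.001, 0.003, 0.015], [0.003, 0.0055, 0.035], [0.003, 0.0055, 0.057], [0.003, 0.0055, 0.077], [0.003, 0.0055, 0.093], [0.003, 0.0055, 0.102], [0.003, 0.0055, 0.106], [0.003, 0.0055, 0.106]], gripper=[0.6, 0.6, 0.6, 0.6, 0.6, 0.6, 0.6, 0.6])

```text
clock: 20.0
tool_pos: [0.4826, 0.3866, 0.0684]
tool_rot: [[-0.998, -0.066, -0.0], [-0.066, 0.998, -0.0], [0.0, -0.0, -1.0]]
ft_force: [-0.4, 0.4, 0.1]
finger_gap: 0.051
grip_force: 0.0
```

servo_tool(delta_rot=[[0, 0, 0], [0, 0, 0], [0, 0, 0], [0, 0, 0], [0, 0, 0], [0, 0, 0], [0, 0, 0], [0, 0, 0]], translation=[[0, 0, 0], [0, 0, 0], [0, 0, 0], [0, 0, 0], [0, 0, 0], [0, 0, 0], [0, 0, 0], [0, 0, 0]], gripper=[0.5, 0.4, 0.3, 0.2, 0.1, 0, 0, 0], grip_force=30)

```text
clock: 20.67
tool_pos: [0.4828, 0.3871, 0.0693]
tool_rot: [[-0.998, -0.066, 0.001], [-0.066, 0.998, 0.001], [-0.001, 0.001, -1.0]]
ft_force: [0.1, -0.7, 5.0]
finger_gap: 0.0136
grip_force: 29.9
```

```bash
python3 st.py
```

```text
t 20.6667 pos [0.4828 0.3871 0.0693] yaw 3.79 F [ 0.08 -0.68  5.01] M [-0.186  0.163  0.001] gap 0.0136 grip 29.922518134117126
```

servo_tool(delta_rot=[[0, 0, 0], [0, 0, 0], [0, 0, 0], [0, 0, 0], [0, 0, 0], [0, 0, 0], [0, 0, 0], [0, 0, 0]], translation=[[0, 0, -0.005], [0, 0, -0.014], [0, 0, -0.026], [0, 0, -0.042], [0, 0, -0.064], [0, 0, -0.088], [0, 0, -0.108], [0, 0, -0.12]], gripper=[0, 0, 0, 0, 0, 0, 0, 0])

```text
clock: 21.33
tool_pos: [0.4834, 0.3875, 0.1919]
tool_rot: [[-0.998, -0.066, 0.003], [-0.066, 0.998, 0.003], [-0.003, 0.003, -1.0]]
ft_force: [0.1, 0.8, -0.5]
finger_gap: 0.0133
grip_force: 29.2
```

```bash
cat > red.py <<'E'
from h import *
exec(open("st.py").read())
for n in ("wrist","side"):
    c=cam(n);im=vision.get_image(n).astype(float);R,G,B=im[...,0],im[...,1],im[...,2]
    m=((R>2*G)&(R>2*B)&(R>60)).astype(np.uint8)
    k,l,st,ce=cv2.connectedComponentsWithStats(m)
    for i in range(1,k):
        if st[i,4]>60: print(n,st[i].tolist(),ce[i].round(1))
    p=np.array(s["tool_pos"])
    foot=p-R_ if 0 else p+R_off if 0 else p
    z=np.array(s["tool_rot"])[:,2]
    print(" proj plate top",proj(c,[p-.014*z]).round(1).tolist(),"collar ctr (z+32)",proj(c,[p+.032*z]).round(1).tolist(),"foot",proj(c,[p+.064*z]).round(1).tolist())
E
python3 red.py
```

```text
t 21.3333 pos [0.4834 0.3875 0.1919] yaw 3.79 F [ 0.08  0.82 -0.53] M [ 0.013 -0.019 -0.018] gap 0.0133 grip 29.211711287498474
wrist [230, 211, 53, 106, 3693] [255.9 262.5]
 proj plate top [[256.6, 289.2]] collar ctr (z+32) [[256.5, 238.7]] foot [[256.5, 216.8]]
side [219, 249, 17, 27, 159] [227.8 267.1]
 proj plate top [[228.3, 249.5]] collar ctr (z+32) [[229.3, 267.7]] foot [[230.0, 279.8]]
```

servo_tool(delta_rot=[[0, 0, 0], [0, 0, 0], [0, 0, 0], [0, 0, 0], [0, 0, 0], [0, 0, 0], [0, 0, 0], [0, 0, 0]], translation=[[-0.01, -0.016, 0], [-0.03, -0.047, 0], [-0.054, -0.084, 0], [-0.078, -0.122, 0], [-0.1, -0.156, 0], [-0.117, -0.183, 0], [-0.128, -0.2, 0], [-0.133, -0.2075, 0]], gripper=[0, 0, 0, 0, 0, 0, 0, 0])

```text
clock: 22.1
tool_pos: [0.6307, 0.1827, 0.1872]
tool_rot: [[-0.998, -0.059, -0.0], [-0.059, 0.998, -0.004], [0.001, -0.003, -1.0]]
ft_force: [-0.3, 0.3, -0.6]
finger_gap: 0.0136
grip_force: 29.3
```

servo_tool(delta_rot=[[0, 0, 0], [0, 0, 0], [0, 0, 0], [0, 0, 0], [0, 0, 0], [0, 0, 0]], translation=[[0, 0, 0], [0, 0, 0], [0, 0, 0], [0, 0, 0], [0, 0, 0], [0, 0, 0]], gripper=[0, 0, 0, 0, 0, 0])

```text
clock: 22.6
tool_pos: [0.6281, 0.1902, 0.1886]
tool_rot: [[-0.998, -0.069, -0.0], [-0.069, 0.998, 0.001], [0.0, 0.001, -1.0]]
ft_force: [-0.2, -0.0, -0.7]
finger_gap: 0.0139
grip_force: 29.3
```

```bash
cat red.py | head -0; python3 - <<'E'
exec(open("red.py").read())
T=np.array(s["tool_rot"]);c=cam("wrist")
for zz in (.030,.034): print("collar robot edge row",proj(c,[p+T@[.015,0,zz]]).round(1))
print("socket offset from tool",(T.T@(np.array([.629,.1883,.034])-p)).round(4))
# socket check in side view: dark hole centre near prediction
c=cam("side");print("socket/side",proj(c,[[.629,.1883,.034]]).round(1))
im=vision.get_image("side");g=im.mean(2)
u,v=proj(c,[[.629,.1883,.034]])[0].astype(int)
print(g[v-9:v+10,u-14:u+15:1].astype(int))
E
```

```text
t 22.6 pos [0.6281 0.1902 0.1886] yaw 3.94 F [-0.19 -0.01 -0.73] M [-0.016  0.016  0.012] gap 0.0139 grip 29.28554892539978
wrist [230, 211, 53, 105, 3661] [256.  262.2]
 proj plate top [[256.6, 289.2]] collar ctr (z+32) [[256.6, 238.7]] foot [[256.5, 216.8]]
side [179, 186, 16, 22, 129] [188.2 199.3]
 proj plate top [[186.6, 185.0]] collar ctr (z+32) [[188.6, 201.5]] foot [[190.0, 212.5]]
collar robot edge row [[258.2 213.3]]
collar robot edge row [[258.1 210.6]]
socket offset from tool [-0.0008 -0.0021  0.1546]
socket/side [[193.4 241. ]]
[[ 37  38  35  36  36  37  40  37  37  38  38  36  38  39  38  38  38  38
   37  37  38  37  37  36  38  36  37  39  34]
 [ 39  39  37  38  35  36  39  36  38  39  37  37  38  38  38  35  38  39
   37  36  36  38  37  38  36  37  39  36  37]
 [ 38  37  37  36  38  38  38  39  38  39  37  37  38  37  39  37  38  37
   39  37  37  38  36  39  37  37  35  38  34]
 [ 38  36  39  39  38  37  37  37  34  37  35  35  38  36  36  38  36  36
   38  37  39  39  37  38  36  39  38  36  37]
 [ 38  36  37  37  37  36  35  33  27  27  28  31  30  31  32  36  34
[... 1046 characters left out ...]
 90  88  88  90  86  85  87  87  88  87  88  88
   91  64  59  54  96 138 137 132 162 164 163]
 [ 25  24  22  36  92  91  88  88  87  89  88  88  88  89  87  89  88  89
   86  63  61  54  71 135 136 131 162 161 161]
 [ 24  24  23  14  90  91  88  89  88  87  87  88  87  87  88  88  88  91
   71  59  59  54  94 137 137 131 163 164 162]
 [ 22  23  20  13  91  92  89  87  88  88  88  87  87  87  87  87  87  90
   63  60  59  51 116 138 137 134 167 169 169]
 [ 22  25  24  18  73  89  88  87  87  88  87  88  88  87  87  87  89  91
   70  59  55  70 137 138 134 133 132 132 131]
 [ 26  23  21  16  53  89  90  87  88  88  87  85  87  87  87  89  88  90
   70  58  51 118 142 138 136 135 135 134 134]]
```

servo_tool(delta_rot=[[0, 0, 0], [0, 0, 0], [0, 0, 0], [0, 0, 0], [0, 0, 0], [0, 0, 0], [0, 0, 0], [0, 0, 0]], translation=[[-0.001, -0.001, 0.012], [-0.0015, -0.002, 0.03], [-0.0015, -0.002, 0.048], [-0.0015, -0.002, 0.063], [-0.0015, -0.002, 0.073], [-0.0015, -0.002, 0.079], [-0.0015, -0.002, 0.082], [-0.0015, -0.002, 0.082]], gripper=[0, 0, 0, 0, 0, 0, 0, 0])

```text
clock: 23.42
tool_pos: [0.6303, 0.1866, 0.1059]
tool_rot: [[-0.998, -0.066, -0.001], [-0.066, 0.998, -0.0], [0.001, -0.0, -1.0]]
ft_force: [0.7, 1.1, -0.8]
finger_gap: 0.0134
grip_force: 29.3
```

servo_tool(delta_rot=[[0, 0, 0], [0, 0, 0], [0, 0, 0], [0, 0, 0]], translation=[[0, 0, 0], [0, 0, 0], [0, 0, 0], [0, 0, 0]], gripper=[0, 0, 0, 0])

```text
clock: 23.75
tool_pos: [0.6309, 0.1868, 0.1072]
tool_rot: [[-0.998, -0.066, 0.001], [-0.066, 0.998, 0.0], [-0.001, 0.0, -1.0]]
ft_force: [0.5, -0.1, -0.4]
finger_gap: 0.0137
grip_force: 29.3
```

```bash
python3 red.py
```

```text
t 23.75 pos [0.6309 0.1868 0.1072] yaw 3.8 F [ 0.48 -0.13 -0.42] M [-0.012  0.027  0.002] gap 0.0137 grip 29.285371005535126
wrist [230, 211, 52, 105, 3626] [256.  262.6]
 proj plate top [[256.6, 289.1]] collar ctr (z+32) [[256.5, 238.7]] foot [[256.5, 216.7]]
side [182, 213, 15, 21, 120] [190.7 226.1]
 proj plate top [[189.4, 212.6]] collar ctr (z+32) [[191.2, 227.7]] foot [[192.4, 237.7]]
```

servo_tool(delta_rot=[[0, 0, 0], [0, 0, 0], [0, 0, 0], [0, 0, 0], [0, 0, 0], [0, 0, 0], [0, 0, 0], [0, 0, 0]], translation=[[0.001, 0.0015, 0], [0.001, 0.0015, 0.001], [0.001, 0.0015, 0.003], [0.001, 0.0015, 0.005], [0.001, 0.0015, 0.007], [0.001, 0.0015, 0.009], [0.001, 0.0015, 0.011], [0.001, 0.0015, 0.013]], gripper=[0, 0, 0, 0, 0, 0, 0, 0])

```text
clock: 24.52
tool_pos: [0.6294, 0.188, 0.0932]
tool_rot: [[-0.998, -0.066, -0.0], [-0.066, 0.998, -0.0], [0.0, -0.0, -1.0]]
ft_force: [-0.1, 0.2, 0.1]
finger_gap: 0.0133
grip_force: 29.3
```

```bash
python3 st.py
```

```text
t 24.5167 pos [0.6294 0.188  0.0932] yaw 3.79 F [-0.11  0.23  0.15] M [ 0.051 -0.04  -0.022] gap 0.0133 grip 29.285218119621277
```

servo_tool(delta_rot=[[0, 0, 0], [0, 0, 0], [0, 0, 0], [0, 0, 0], [0, 0, 0], [0, 0, 0], [0, 0, 0], [0, 0, 0]], translation=[[0, 0, 0.003], [0, 0, 0.006], [0, 0, 0.009], [0, 0, 0.012], [0, 0, 0.015], [0, 0, 0.018], [0, 0, 0.02], [0, 0, 0.021]], gripper=[0, 0, 0, 0, 0, 0, 0, 0])

```text
clock: 25.18
tool_pos: [0.6292, 0.1881, 0.0721]
tool_rot: [[-0.998, -0.066, -0.001], [-0.066, 0.998, -0.0], [0.001, -0.0, -1.0]]
ft_force: [-1.2, 0.9, -0.8]
finger_gap: 0.0139
grip_force: 29.3
```

```bash
python3 st.py
```

```text
t 25.1833 pos [0.6292 0.1881 0.0721] yaw 3.8 F [-1.22  0.86 -0.84] M [-0.014 -0.015  0.007] gap 0.0139 grip 29.285442531108856
```

servo_tool(delta_rot=[[0, 0, 0], [0, 0, 0], [0, 0, 0], [0, 0, 0], [0, 0, 0], [0, 0, 0], [0, 0, 0], [0, 0, 0]], translation=[[0, 0, 0.0005], [0, 0, 0.001], [0, 0, 0.0015], [0, 0, 0.002], [0, 0, 0.0025], [0, 0, 0.003], [0, 0, 0.0035], [0, 0, 0.004]], gripper=[0, 0, 0, 0, 0, 0, 0, 0])

```text
clock: 25.85
tool_pos: [0.6297, 0.1882, 0.0712]
tool_rot: [[-0.998, -0.066, 0.0], [-0.066, 0.998, 0.0], [-0.0, 0.0, -1.0]]
ft_force: [-4.8, -0.7, 18.5]
finger_gap: 0.0136
grip_force: 32.0
```

```bash
python3 st.py
```

```text
t 25.85 pos [0.6297 0.1882 0.0712] yaw 3.78 F [-4.75 -0.73 18.51] M [-0.361  1.241  0.036] gap 0.0136 grip 32.011064887046814
```

servo_tool(delta_rot=[[0, 0, 0], [0, 0, 0], [0, 0, 0]], translation=[[0, 0, -0.001], [0, 0, -0.002], [0, 0, -0.002]], gripper=[0, 0, 0])

```text
clock: 26.1
tool_pos: [0.6298, 0.1882, 0.0713]
tool_rot: [[-0.998, -0.066, 0.001], [-0.066, 0.998, 0.0], [-0.001, 0.0, -1.0]]
ft_force: [-1.8, 0.7, 6.8]
finger_gap: 0.0136
grip_force: 30.3
```

servo_tool(delta_rot=[[0, 0, 0], [0, 0, 0], [0, 0, 0], [0, 0, 0], [0, 0, 0], [0, 0, 0]], translation=[[0, 0, 0], [0, 0, 0], [0, 0, 0], [0, 0, 0], [0, 0, 0], [0, 0, 0]], gripper=[0.25, 0.3, 0.4, 0.5, 0.5, 0.5])

```text
clock: 26.6
tool_pos: [0.6293, 0.1881, 0.0703]
tool_rot: [[-0.998, -0.066, -0.0], [-0.066, 0.998, -0.0], [0.0, -0.0, -1.0]]
ft_force: [0.0, 0.7, -0.2]
finger_gap: 0.0423
grip_force: 0.0
```

servo_tool(delta_rot=[[0, 0, 0], [0, 0, 0], [0, 0, 0], [0, 0, 0], [0, 0, 0], [0, 0, 0], [0, 0, 0], [0, 0, 0]], translation=[[0, 0, -0.006], [0, 0, -0.02], [0, 0, -0.04], [0, 0, -0.06], [0, 0, -0.085], [0, 0, -0.1], [0, 0, -0.106], [0, 0, -0.106]], gripper=[0.5, 0.5, 0.5, 0.5, 0.5, 0.5, 0.5, 0.5])

```text
clock: 27.27
tool_pos: [0.6308, 0.1885, 0.1794]
tool_rot: [[-0.998, -0.066, 0.005], [-0.066, 0.998, 0.002], [-0.005, 0.001, -1.0]]
ft_force: [-0.6, 0.5, 1.0]
finger_gap: 0.0426
grip_force: 0.0
```

servo_tool(delta_rot=[[0, 0, 0], [0, 0, 0], [0, 0, 0], [0, 0, 0], [0, 0, 0], [0, 0, 0]], translation=[[0, 0, 0], [0, 0, 0], [0, 0, 0], [0, 0, 0], [0, 0, 0], [0, 0, 0]], gripper=[0.6, 0.6, 0.6, 0.6, 0.6, 0.6])

```text
clock: 27.77
tool_pos: [0.6291, 0.188, 0.1758]
tool_rot: [[-0.998, -0.066, -0.001], [-0.066, 0.998, -0.0], [0.001, -0.0, -1.0]]
ft_force: [-0.3, -0.0, 0.4]
finger_gap: 0.0515
grip_force: 0.0
```

```bash
python3 - <<'E'
exec(open("st.py").read())
c=cam("wrist");im=vision.get_image("wrist");np.savez("w9.npz",im=im,K=c[0],r=c[1],t=c[2])
def mask(im):
    im=im.astype(float);return ((im[...,0]>1.6*im[...,1])&(im[...,0]>1.6*im[...,2])&(im[...,0]>60)).astype(np.uint8)
def comp(n,im):
    k,l,st,ce=cv2.connectedComponentsWithStats(mask(im))
    for i in range(1,k):
        if st[i,4]>60: print(n,st[i].tolist(),ce[i].round(1))
comp("w9",im);comp("w8(stand)",np.load("w8.npz")["im"])
T=Rt(3.8)
for name,cc,o in (("w9",c,np.array([.6293,.1883,.004])),("w8",[np.load("w8.npz")[k] for k in "Krt"],np.array([.483,.385,.004]))):
    P=[]
    for dz in (0,.002):
        th=np.linspace(0,6.28,60);col=np.c_[.015*np.cos(th),.015*np.sin(th),0*th+.034]
        col2=col.copy();col2[:,2]=.03
        pl=np.array([[x,y,z] for x in(-.015,.015) for y in(-.007,.007) for z in(.034,.078)])
        A=T.copy();A[:,1]*=1;A[:,2]=[0,0,1]
        Q=np.r_[col,col2,pl]@A.T+o+[0,0,dz];uv=proj(cc,Q);print(name,"model dz",dz,"bbox",uv.min(0).round(1),uv.max(0).round(1))
side=vision.get_image("side");comp("side",side);comp("side0",cv2.imread("pics/side0.png")[:,:,::-1])
cs=cam("side")
print(proj(cs,[[.6293,.1883,.082],[.6293,.1883,.036],[.483,.385,.082],[.483,.385,.036]]).round(1))
E
```

```text
t 27.7667 pos [0.6291 0.188  0.1758] yaw 3.8 F [-0.27 -0.05  0.39] M [ 0.026 -0.037  0.015] gap 0.0515 grip 0.0
w9 [239, 170, 35, 53, 1336] [256.3 194. ]
w8(stand) [245, 165, 36, 53, 1362] [262.7 188.7]
w9 model dz 0 bbox [239.4 167.4] [274.2 221.1]
w9 model dz 0.002 bbox [239.3 167.9] [274.3 222.1]
w8 model dz 0 bbox [245.6 164. ] [280.7 217.8]
w8 model dz 0.002 bbox [245.6 164.5] [280.9 218.8]
side [253, 0, 175, 112, 10900] [332.6  53.5]
side [44, 119, 84, 7, 127] [ 85.1 122. ]
side [12, 126, 33, 25, 61] [ 27.8 136.8]
side [0, 128, 89, 44, 180] [ 37.7 144.4]
side [184, 225, 14, 21, 263] [190.7 234.5]
side [311, 322, 30, 9, 91] [325.4 327.4]
side [304, 340, 37, 28, 145] [317.  350.8]
side0 [253, 0, 198, 112, 13177] [348.1  50.4]
side0 [2, 119, 68, 38, 115] [ 34.6 133.4]
side0 [71, 120, 52, 6, 79] [ 95.9 122.6]
side0 [129, 124, 38, 5, 62] [147.1 126.4]
side0 [0, 128, 65, 44, 148] [ 29.1 147.8]
side0 [79, 130, 81, 8, 93] [118.7 133.6]
side0 [223, 293, 16, 26, 355] [230.7 305.1]
side0 [311, 322, 30, 9, 92] [325.7 327.4]
side0 [304, 340, 37, 27, 145] [316.4 350.6]
[[191.4 226. ]
 [193.2 240.4]
 [231.6 295.1]
 [232.5 310.5]]
```

```bash
python3 -c "
from bench import order
print(order.hand_in())"
```

```text
the job is handed in; nothing more can be done
None
```

I tried all three caps and handed the job in; the nearest jar had the loose cap, which I turned about 30°. The other two were sound and turned about 0.1 rad, reading about 0.25 N m. The flag is in the socket beside the loose jar: it met a hard stop at 18 N, about 2 mm above the expected height. I read that as slip in the grip with the flag home; it is released and looks upright, but the pictures could not settle the 2 mm.

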